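# Feed a vial cassette through the spring gate into the autosampler bay

### The arm

A 6-joint arm with a two-finger parallel gripper is mounted at the origin on the work surface. World frame = base frame: x ahead of the robot, y to its left, z up, the work surface at z = 0. Lengths are in m, angles in rad, forces in N, time in s.
With the tool pointing down it reaches from about 0.35 to 0.975 m from the base axis. Payload 4.9 kg.
Tool frame: the origin (TCP) lies at the very end of the fingers, on their centre line; the grasp point (between the pads) lies 19 mm behind it; z points along the fingers, y is the line along which they close (so a half turn about z gives the same grasp; the last joint's range is limited). The gripper opens to 85 mm and grips with 20 to 120 N. Pads are 22 mm wide; open, the fingers measure 114 mm over their backs; the gripper's body (76 mm by 85 mm) begins 54 mm behind the grasp point. The pads swing forward as they close: fully open they stand 13 mm farther back than shut.
Start: joints at [-1.369, 0.053, 1.613, -0, 1.476, -0.119], TCP at [0.197, -0.593, 0.196] pointing down, gripper open.
Joint ranges: [-3.01, 3.01], [-1.01, 2.22], [0.06, 2.58], [-1.02, 4.17], [0.09, 2.62], [-3.14, 3.14]. Speed limits (rad/s): [2.57, 2.57, 3.14, 3.14, 3.14, 3.14].

### API

Orientations are given as a rotation vector (axis times angle).
In Python, from station import ctrl, imaging gives the robot as it stands.
- The arm moves only by the tool play_rows, never from a script. Its argument "series" is a list of rows, each a list of 3 entries, a list of its own where there are three numbers: the opening, from 0 (shut) to 1 (fully open), then the shift along the tool's x, y, z each as a share of 0.05 m, from -1 to 1, then the turn, a rotation vector about the tool's x, y, z each as a share of 8 degrees, from -1 to 1. In form: [[grip, [dx, dy, dz], [ax, ay, az]], ...]. A call has 1 to 8 rows; each row shifts and turns the commanded pose from where the row before left it, along the tool's axes as they then stand; what a row does not reach is not made up. A row lasts 1/8 s, in which the tool goes at most 62.5 mm and 10.7 degrees, less where a joint would pass 70% of its speed; a pose out of reach is approached as far as the arm can. A call with a number of a shift or a turn outside -1 to 1 is refused whole. A call with a gripper value outside its range is refused whole. The fingers move at their own pace and stop on an object; "force" is the grip in N (left out, the last holds). Time passes only in rows, so rows that do not move let the fingers close. It gives the time, the measured TCP pose, the force, the opening and the grip force at its end, in the units of the state.
- ctrl.get_obs(): the state, without advancing time (a new reading comes with each control period).
- imaging.get_image(name): name is "side" or "top" or "wrist"; returns a dict with "color" (420x560x3 uint8, blue, green, red), "fx", "fy", "cx", "cy" (pixels), "D" ([k1, k2, p1, p2, k3] as OpenCV has them; the pictures are not rectified), "extrinsics" (4x4, takes a point from world to camera coordinates); the wrist camera has in their place "hand_eye" (4x4, takes a point from camera to tool coordinates, whose origin is the TCP and whose axes are the flange's). Camera axes: x right, y down, z forward; pixel columns grow to the right and rows downward; lengths in m; the calibration is good to about 2 mm. A picture is of the moment at which its call begins: read the wrist's pose just before it. There is no depth.
- ctrl.finish_job(): hands the job in; it is judged then, once.
The state is a dict: "t": time; "q": joint angles; "dq": joint speeds; "effort": joint torques, N m; "tool_pos": TCP position; "tool_rot": TCP orientation; "contact_force": force on the tool from outside, world axes, zero at the start; "wrist_torque": the same for the moment, N m; "opening": finger opening in m; "grip_force": force on a finger pad.
Only numpy, scipy, OpenCV 4.12 (cv2) and the standard library are available. Lean on these libraries where they do the work, as an engineer would, in place of code of your own. Each camera call takes 0.05 s, during which the arm holds its last target. There are 200 camera calls.

### The job

Somebody left the blue-capped amber bottle standing on the autosampler's rollers: stand it upright in the grey drip tray. Then set the vial cassette on the infeed rollers in front of the orange gate, let go of it there with its orange end towards the gate, and push it along the rollers through the gate until it is fully home against the stop under the hood and the gate wings have swung shut behind it. Keep the bottles and the cassette upright and leave everything else where it stands.

Things in the scene. Friction and masses are not known exactly. Their poses are not given: they have to be found in the camera images.
- feeder: fixed roller lane of the white autosampler. Origin on the bench under the gate's middle; x = feeding direction along the lane, y across it (towards the robot), z up. Infeed x -220 to 0, gate x 0, throat open above x 0 to 45, bay x 45 to the stop's face at x 195. 18 free steel rollers (18 diameter, pitch 23) lie across it, tops 45 above the bench. Past x 200: sampler 95 high (290 at y < -80)
- infeed (a point): middle of the infeed at roller-top height, 110 before the gate, axes as the feeder. The guide rails beside it: inner faces at feeder y +-35, 6 thick, tops 60 above the bench. Some 170 beyond the lane (feeder -y) stands a fixed blue caddy with two big amber bottles, 185 high
- bay (a point): middle of the bay at roller-top height, where the cassette's origin lies when fully home (feeder x 125). Bay walls: inner faces y +-36, 126 high, mouths flared; a clear hood covers x 115 to 200 of the feeder, underside 121, top 126 above the bench
- wing_near (a joint): orange gate wing on the +y side of the lane, upright spring hinge at feeder x 0, y +40 on a post 8 thick, 112 high; 33 long, so closed it nearly reaches the middle; it spans heights 55 to 101 above the bench. rad: 0 closed (across the lane), grows as its tip swings in the feeding direction, limit 1.5; about 0.5 N at the tip when closed to 2.3 N wide open pushes it shut; it cannot swing outward
- wing_far (a joint): the mirror-image orange wing on the -y side (hinge at feeder y -40), same values
- cassette: loose white vial cassette, box 140 long (x) x 56 wide (y) x 58 high, with ten blue vial caps standing 7 above its top (65 overall); orange end face at +x. Origin at the centre of its underside, z up. 0.25 to 0.5 kg; lies on the bench at the start
- orange_end (a point): centre of the cassette's orange end face, 70 along the cassette's x from its origin, 29 above its underside
- bottle: loose capped amber bottle with a BLUE cap, 44 diameter in its lower part (up to about 50 above its foot), narrower neck and cap above, 85 high, 0.16 kg; at the start it stands on the infeed rollers. Origin at the centre of its foot, z up
- tray: fixed grey drip tray 180 (x) x 100 (y), rim 16 high, walls and floor 4 thick; origin at the centre of its underside, z up. The half towards its +x end is free (middle of that half 45 from the origin), a white-capped bottle stands in the other half
- tray_bottle: bystander: amber bottle like the other one but with a WHITE cap, 44 diameter, 85 high, already standing in the tray, 45 from its middle towards the tray's -x end; origin at the centre of its foot, z up
- vial: bystander: small amber vial with white cap, 30 diameter, 45 high, near the lane; origin at the centre of its foot
- beaker: bystander: glass beaker, 56 diameter, 70 high, empty; origin at the centre of its foot
- tip_box: bystander: closed blue pipette-tip box 100 x 70 x 45 high; origin at the centre of its underside
- jar: bystander: clear squat jar with white lid, 52 diameter, 60 high; origin at the centre of its foot
- wash_bottle: bystander: white plastic bottle with red cap, 60 diameter, 130 high; origin at the centre of its foot
Mind the look-alikes: they are no part of the job. Leave any pink look-alike of the cassette alone.

How it is judged:
By the outcome, as a careful person would: the job done as asked, in the order asked, and still so for the second after the job is handed in, with the robot touching nothing.
It also fails if it takes over 72 s, if anything falls off the work surface, if the arm or the gripper's body presses on something with over 40 N, if the wrist force passes 120 N, or if a joint passes its speed limit or range.

## Working session

There is one attempt and no reset: what is moved stays moved. The work goes in short steps, Python scripts to look and compute and a tool call to move; the robot and the scene stay as the last step left them, time stands still between calls to the robot, and variables do not carry over. Pictures are saved under pics/ and viewed, at most 10 in all, crops included, and the job is handed in when it is done.

Besides the shell and the picture viewer there is one more tool, called after "Emit:" as name(argument=value, ...), one argument or row to a line, values as JSON. play_rows: Moves the arm, as the interface text tells. Shift numbers are shares of 0.05 m and turn numbers shares of 8 degrees, none past 1 either way. Its arguments: {"type":"object","properties":{"series":{"type":"array"},"force":{"type":"number"}},"required":["series"]}

```bash
ls; mkdir -p pics; python3 - <<'E'
from station import ctrl, imaging
import cv2,numpy as np,json
np.set_printoptions(precision=4,suppress=True)
print({k:np.round(v,3) for k,v in ctrl.get_obs().items()})
for n in ("top","side"):
    d=imaging.get_image(n); cv2.imwrite(f"pics/{n}0.png",d["color"])
    print(n,d["fx"],d["fy"],d["cx"],d["cy"],d["D"]);print(np.array(d["extrinsics"]))
E
```

```text
pics
{'t': np.float64(0.0), 'q': array([-1.369,  0.053,  1.614,  0.   ,  1.476, -0.119]), 'dq': array([ 0.001,  0.   ,  0.   , -0.001,  0.001, -0.001]), 'effort': array([  0.002, -39.367, -37.018,   0.   ,   0.007,  -0.   ]), 'tool_pos': array([ 0.197, -0.592,  0.195]), 'tool_rot': array([-3.099, -0.501,  0.   ]), 'contact_force': array([ 0.126,  0.296, -0.28 ]), 'wrist_torque': array([-0.006, -0.027,  0.031]), 'grip_force': np.float64(0.0), 'opening': np.float64(0.085)}
top 435.76138715732026 435.76138715732026 281.80704919104994 212.08286161635183 [-0.0667  0.      0.      0.      0.    ]
[[ 0.0165 -0.9996  0.0221 -0.1068]
 [-0.9984 -0.0177 -0.0546  0.4951]
 [ 0.055  -0.0211 -0.9983  1.1521]
 [ 0.      0.      0.      1.    ]]
side 467.9055780327333 467.9055780327333 279.8628093318025 203.86492628926436 [-0.062  0.     0.     0.     0.   ]
[[-0.8158 -0.5782 -0.0113  0.3408]
 [-0.3977  0.5752 -0.7148  0.2968]
 [ 0.4198 -0.5787 -0.6993  0.7986]
 [ 0.      0.      0.      1.    ]]
```

View pics/top0.png

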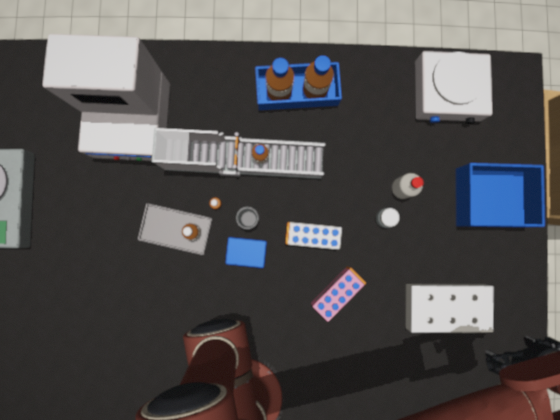

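View pics/side0.png

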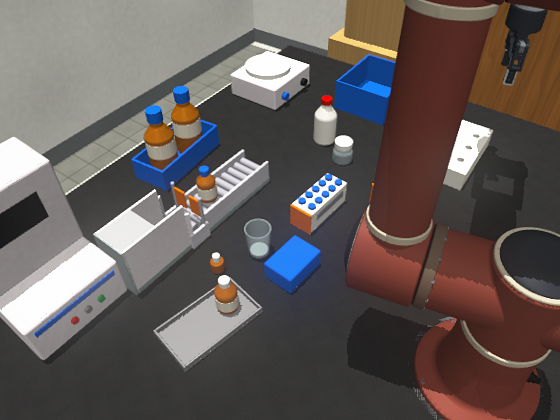

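The top view shows the lane running left, with the gate at about (237,155) and the blue-capped bottle at (260,150). The white cassette is at (314,236) with its orange end to the left. The tray is at (175,229) with its white-capped bottle at (190,231), so the free half is on the left. The pink look-alike at (339,294) stays untouched.

```bash
cat > h.py <<'E'
from station import ctrl, imaging
import cv2, numpy as np
from scipy.spatial.transform import Rotation as R
np.set_printoptions(precision=4,suppress=True)
def cam(n):
    o=ctrl.get_obs(); d=imaging.get_image(n)
    d["K"]=np.array([[d["fx"],0,d["cx"]],[0,d["fy"],d["cy"]],[0,0,1.]])
    if n=="wrist":
        T=np.eye(4);T[:3,:3]=R.from_rotvec(o["tool_rot"]).as_matrix();T[:3,3]=o["tool_pos"]
        d["extrinsics"]=np.linalg.inv(T@np.array(d["hand_eye"]))
    d["E"]=np.array(d["extrinsics"]); return d
def rays(d,px):
    u=cv2.undistortPoints(np.array(px,float).reshape(-1,1,2),d["K"],np.array(d["D"],float)).reshape(-1,2)
    W=np.linalg.inv(d["E"]); return W[:3,3],np.c_[u,np.ones(len(u))]@W[:3,:3].T
def plane(d,px,z):
    c,r=rays(d,px); return c+r*((z-c[2])/r[:,2])[:,None]
def proj(d,P):
    return cv2.projectPoints(np.array(P,float),cv2.Rodrigues(d["E"][:3,:3])[0],d["E"][:3,3],d["K"],np.array(d["D"],float))[0].reshape(-1,2)
def blobs(d,lo,hi,amin=20,roi=None):
    m=cv2.inRange(cv2.cvtColor(d["color"],cv2.COLOR_BGR2HSV),np.array(lo),np.array(hi))
    if roi: k=np.zeros_like(m);k[roi[1]:roi[3],roi[0]:roi[2]]=255;m&=k
    n,l,s,c=cv2.connectedComponentsWithStats(m)
    return [(c[i],s[i]) for i in range(1,n) if s[i][4]>=amin],m
E
python3 - <<'E'
from h import *
t=cam("top"); s=cam("side")
print("cam",np.linalg.inv(t["E"])[:3,3],np.linalg.inv(s["E"])[:3,3])
print("blue");[print(c,a,plane(t,[c],0.065)[0]) for c,a in blobs(t,(100,120,80),(125,255,255),8)[0]]
print("orange");[print(c,a,plane(t,[c],0.1)[0]) for c,a in blobs(t,(5,150,120),(20,255,255),8)[0]]
print("side blue");[print(c,a) for c,a in blobs(s,(100,120,80),(125,255,255),8,)[0]]
im=t["color"][110:270,120:360]; cv2.imwrite("pics/crop.png",cv2.resize(im,None,fx=3.3,fy=3.3,interpolation=cv2.INTER_CUBIC))
im=s["color"][130:370,90:390]; cv2.imwrite("pics/crops.png",cv2.resize(im,None,fx=2.5,fy=2.5,interpolation=cv2.INTER_CUBIC))
E
```

```text
cam [ 0.4327 -0.0737  1.1795] [0.0609 0.4885 0.7744]
blue
[300.8703  84.9431] [ 255   55   87   50 1581] [ 0.8288 -0.1418  0.065 ]
[284.8101  65.4051] [272  57  37  18 316] [ 0.8807 -0.0988  0.065 ]
[434.551  118.7347] [430 116  10   6  49] [ 0.7484 -0.4971  0.065 ]
[259.3846 149.4615] [256 146   8   8  52] [ 0.6551 -0.0367  0.065 ]
[100. 154.] [ 96 154   9   1   9] [0.6364 0.3763 0.065 ]
[133.     155.3333] [130 155   6   2   9] [0.6341 0.2898 0.065 ]
[500.7939 195.3115] [ 468  162   78   66 3945] [ 0.5487 -0.6755  0.065 ]
[296.25  228.375] [294 227   5   4  16] [ 0.453  -0.1349  0.065 ]
[305.8667 229.4667] [304 228   5   4  15] [ 0.4506 -0.1596  0.065 ]
[315.5    230.2857] [314 229   4   4  14] [ 0.4489 -0.1844  0.065 ]
[325.2778 231.1111] [323 229   5   5  18] [ 0.4472 -0.2095  0.065 ]
[334.95 232.1 ] [333 230   5   5  20] [ 0.4451 -0.2345  0.065 ]
[245.5017 252.192 ] [ 225  237   42   32 1146] [ 0.3901 -0.0065  0.065 ]
[295.4667 238.8667] [294 237   4   5  15] [ 0.4261 -0.1333  0.065 ]
[304.9375 239.75  ] [303 238   5   5  16] [ 0.4243 -0.1576  0.065 ]
[314.6 240.6] [313 239   4 
[... 1423 characters left out ...]
0.904  94.268] [173  86  17  18 250]
[285.0625  95.6667] [282  92   7   9  48]
[153.5445 114.1673] [145 105  18  20 281]
[176.7347 159.4045] [ 131  119   88   72 2126]
[203.5243 170.4078] [198 165  11  12 103]
[328.275 176.7  ] [325 174   7   7  40]
[338.15  181.675] [335 179   7   7  40]
[321.7838 182.5405] [319 180   7   6  37]
[314.9737 188.2368] [312 185   7   7  38]
[331.6571 187.7143] [329 185   7   6  35]
[308.5   194.275] [305 191   8   7  40]
[325.  193.5] [322 191   7   6  36]
[318.3714 199.5714] [315 197   7   6  35]
[301.7568 200.4324] [299 198   7   6  37]
[311.5 206. ] [308 203   8   7  40]
[291.8721 263.2495] [ 264  235   57   58 2048]
[ 71.3341 305.5455] [ 34 270  80  67 440]
```

View pics/crop.png

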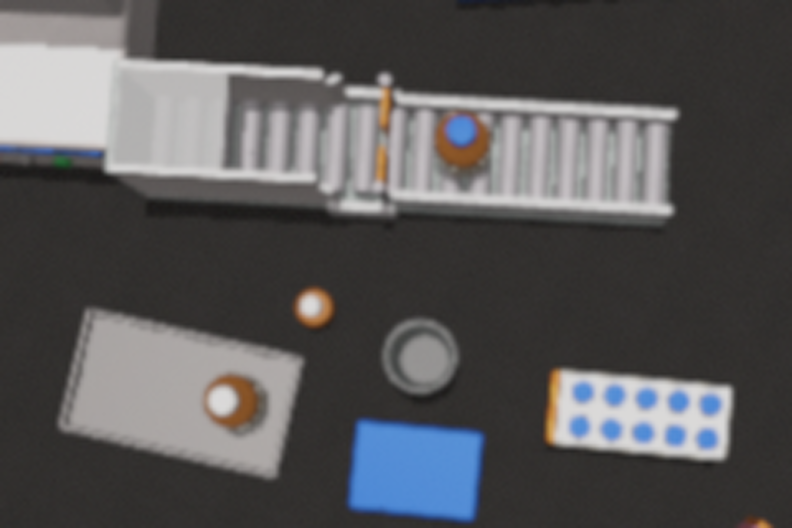

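View pics/crops.png

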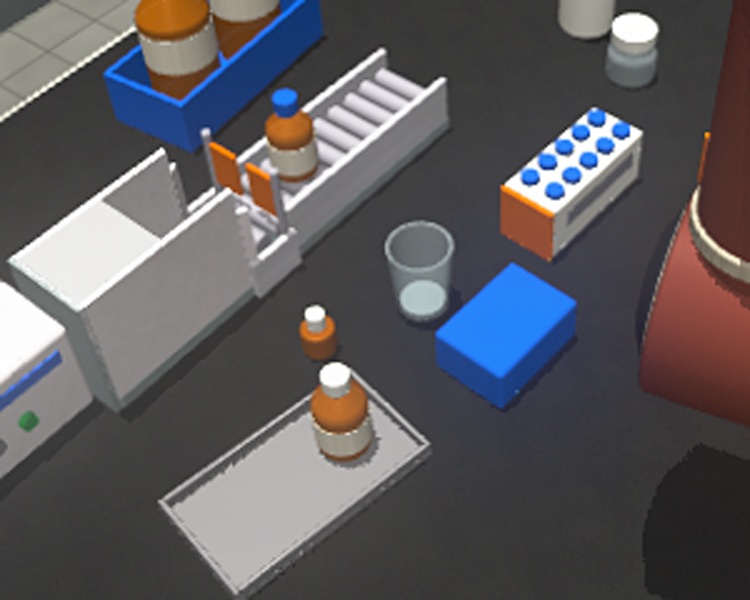

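The crops show the details. In the top crop the rails run from (395,97)/(395,196) to (676,113)/(672,210), and the gate posts are at (385,80) and (388,210). The tray corners are (90,308), (303,357), (275,478) and (60,430). The blue-capped bottle stands just before the closed orange wings.

```bash
cat >> h.py <<'E'
def go(p,yaw_y,up=None):
    """shares for tool pointing down at p, tool y along world angle yaw_y deg (mod 180)"""
    o=ctrl.get_obs(); Rm=R.from_rotvec(o["tool_rot"]).as_matrix()
    a=np.degrees(np.arctan2(Rm[1,1],Rm[0,1])); da=(yaw_y-a+90)%180-90
    z=np.array([0,0,-1.]); y=np.array([np.cos(np.radians(a+da)),np.sin(np.radians(a+da)),0]); T=np.c_[np.cross(y,z),y,z]
    rv=R.from_matrix(Rm.T@T).as_rotvec(degrees=True)
    print("now",o["tool_pos"],"yaw_y",a,"shift/0.05:",Rm.T@(np.array(p)-o["tool_pos"])/.05,"shift in final axes",T.T@(np.array(p)-o["tool_pos"])/.05,"turn/8:",rv/8,"q6",o["q"][5])
E
python3 - <<'E'
from h import *
t=cam("top"); s=cam("side")
c=lambda *p:[(x/3.3+120-.35,y/3.3+110-.35) for x,y in p]
print("tri"); 
def tri(a,b):
    A,ra=rays(t,[a]);B,rb=rays(s,[b]);M=np.c_[ra[0],-rb[0]];k=np.linalg.lstsq(M,B-A,rcond=None)[0];P=A+k[0]*ra[0];Q=B+k[1]*rb[0];return (P+Q)/2,np.linalg.norm(P-Q)
print("cap",tri((259.4,149.5),(203.5,170.4)),plane(t,[(259.4,149.5)],.13),plane(s,[(203.5,170.4)],.124))
print("rails far,near",plane(t,c((395,97),(676,113),(395,196),(672,210)),.06))
print("posts",plane(t,c((385,79),(388,209)),.112))
print("walls mouth",plane(t,c((322,73),(316,178)),.126))
print("hoodfar",plane(t,c((115,62),(107,172)),.126))
T=plane(t,c((90,308),(303,357),(275,478),(60,430)),.016);print("tray",T,T.mean(0))
caps=[b[0] for b in blobs(s,(100,120,80),(125,255,255),8,(295,170,345,212))[0]]
print("cass side",plane(s,caps,.062).mean(0),len(caps))
go((.4357,-.1835,.1),-4)
E
```

```text
tri
cap (array([ 0.6432, -0.0383,  0.1269]), np.float64(0.0013787404762544003)) [[ 0.642  -0.0389  0.13  ]] [[ 0.6464 -0.0403  0.124 ]]
rails far,near [[ 0.6824  0.0161  0.06  ]
 [ 0.6744 -0.2058  0.06  ]
 [ 0.6038  0.0142  0.06  ]
 [ 0.5971 -0.2033  0.06  ]]
posts [[0.6844 0.0198 0.112 ]
 [0.586  0.0152 0.112 ]]
walls mouth [[0.6848 0.0654 0.126 ]
 [0.6061 0.0676 0.126 ]]
hoodfar [[0.6906 0.2196 0.126 ]
 [0.6079 0.2224 0.126 ]]
tray [[0.5148 0.2632 0.016 ]
 [0.4781 0.0891 0.016 ]
 [0.3802 0.1093 0.016 ]
 [0.4156 0.2844 0.016 ]] [0.4472 0.1865 0.016 ]
cass side [ 0.4384 -0.1863  0.062 ] 10
now [ 0.197  -0.5929  0.196 ] yaw_y -71.61977117605716 shift/0.05: [ 7.1113 -6.2637  1.9248] shift in final axes [8.5007 4.1904 1.9201] turn/8: [-0.0039 -0.0033 -8.4525] q6 -0.11897976278363356
```

```bash
python3 - <<'E'
from h import *
go((.6435,-.0385,.23),-2)
d=imaging.get_image("wrist"); print(np.array(d["hand_eye"]),d["fx"])
E
```

```text
now [ 0.197  -0.5929  0.196 ] yaw_y -71.61977117605716 shift/0.05: [11.9699 -7.707  -0.6739] shift in final axes [11.3926  8.5368 -0.6799] turn/8: [-0.0038 -0.0034 -8.7025] q6 -0.11897976278363356
[[ 0.0009 -0.9517 -0.307   0.079 ]
 [ 1.      0.0006  0.0011 -0.0012]
 [-0.0008 -0.307   0.9517 -0.1769]
 [ 0.      0.      0.      1.    ]] 299.6554194196891
```

Emit:
play_rows(
  series=[
    [1,[0.6,-0.4,-0.1],[0,0,0]],
    [1,[0.85,-0.55,-0.1],[0,0,-0.5]],
    [1,[0.85,-0.55,-0.1],[0,0,0.5]],
    [1,[0.85,-0.55,-0.1],[0,0,0]],
    [1,[0.85,-0.55,-0.1],[0,0,0]],
    [1,[0.85,-0.55,-0.1],[0,0,0]],
    [1,[0.85,-0.55,-0.1],[0,0,0]],
    [1,[0.85,-0.55,0],[0,0,0]],
  ],
  force=40,
)

```text
t: 1.35
tool_pos: [0.4391, -0.2849, 0.2323]
tool_rot: [3.1, 0.501, 0.002]
contact_force: [0.2, -0.5, -0.0]
opening: 0.0853
grip_force: 0.0
```

Emit:
play_rows(
  series=[
    [1,[0.85,-0.55,0],[0,0,0]],
    [1,[0.85,-0.55,0],[0,0,0]],
    [1,[0.85,-0.55,0],[0,0,0]],
    [1,[0.85,-0.55,0],[0,0,0]],
    [1,[0.85,-0.55,0],[0,0,0]],
    [1,[0.85,-0.55,0],[0,0,0]],
    [1,[0,0,0],[0,0,-0.7]],
    [1,[0,0,0],[0,0,-1]],
  ],
)

```text
t: 2.35
tool_pos: [0.6283, -0.0482, 0.2311]
tool_rot: [-3.017, -0.874, 0.001]
contact_force: [0.1, 0.4, -0.1]
opening: 0.0851
grip_force: 0.0
```

Emit:
play_rows(
  series=[
    [1,[0,0,0],[0,0,-1]],
    [1,[0,0,0],[0,0,-1]],
    [1,[0,0,0],[0,0,-1]],
    [1,[0,0,0],[0,0,-1]],
    [1,[0,0,0],[0,0,-1]],
    [1,[0,0,0],[0,0,-1]],
    [1,[0,0,0],[0,0,-1]],
    [1,[0,0,0],[0,0,0]],
  ],
)

```text
t: 3.35
tool_pos: [0.6279, -0.0491, 0.2313]
tool_rot: [-2.262, -2.18, 0.0]
contact_force: [0.2, -0.3, -0.7]
opening: 0.0854
grip_force: 0.0
```

```bash
python3 - <<'E'
from h import *
go((.6435,-.0385,.23),-2)
d=cam("wrist"); cv2.imwrite("pics/w1.png",d["color"]); np.save("pics/w1E.npy",d["E"])
print(d["K"],d["D"],np.linalg.inv(d["E"])[:3,3])
E
```

```text
now [ 0.6279 -0.0491  0.2313] yaw_y -2.1158594267401005 shift/0.05: [0.2225 0.3031 0.0266] shift in final axes [0.2219 0.3036 0.0267] turn/8: [-0.0009 -0.0003 -0.0145] q6 -0.15912813623311672
[[299.6554   0.     277.8547]
 [  0.     299.6554 204.3125]
 [  0.       0.       1.    ]] [-0.0087  0.      0.      0.      0.    ] [0.631  0.0307 0.4082]
```

View pics/w1.png

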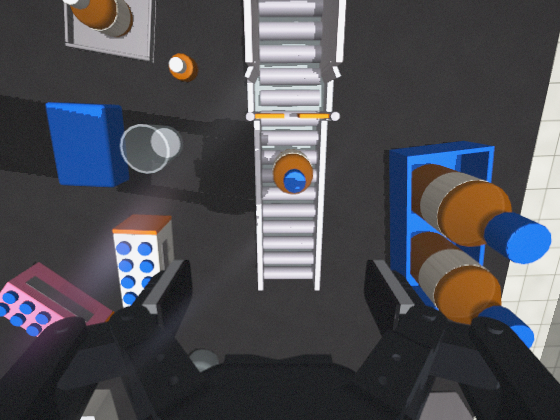

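The wrist view shows post tops at (250,117) and (335,117), rail ends at about (261,289) and (318,289), and the blue cap at (294,181).

```bash
python3 - <<'E'
from h import *
d=cam("wrist")
b,m=blobs(d,(100,120,80),(125,255,255),30,(270,155,320,200)); cc=[x[0] for x in b]; print("cap",b, plane(d,cc,.122))
print("posts",plane(d,[(250,117),(335.5,117)],.112))
print("rail ends",plane(d,[(261.3,290),(318.2,290)],.06))
# rail white edges per row
g=cv2.cvtColor(d["color"],cv2.COLOR_BGR2GRAY)
for v in (225,240,255,270,285): print(v,g[v,252:272],g[v,308:330])
bo,_=blobs(d,(5,150,120),(20,255,255),20,(250,105,335,125)); print([(c,a,plane(d,[c],.101)) for c,a in bo])
E
```

```text
cap [(array([294.0153, 180.5689]), array([284, 169,  21,  24, 392], dtype=int32))] [[ 0.6442 -0.0378  0.122 ]]
posts [[0.6041 0.0232 0.112 ]
 [0.6853 0.0203 0.112 ]]
rail ends [[ 0.6    -0.202   0.06  ]
 [ 0.6766 -0.2048  0.06  ]]
225 [ 60  58  61  55 105 180 240 245 245 214 132 187 211 214 210 209 212 210
 210 212] [214 216 217 215 216 215 176 116  91 210 243 245 245 245 187  60  61  58
  58  57  60  62]
240 [ 69  66  66  60  94 228 244 243 244 224 142 168 193 194 194 192 194 193
 192 195] [197 199 197 198 197 159 108  95 170 240 245 245 245 205  86  56  62  61
  55  60  60  63]
255 [ 68  66  67  66  59 184 239 244 244 244 197 128 172 186 186 189 187 186
 188 188] [188 188 190 191 191 144  98  91 232 244 244 244 232 145  63  60  64  63
  62  62  58  62]
270 [ 62  61  61  59  61 135 229 243 243 243 206 122 163 185 185 185 184 188
 187 186] [186 187 188 152 126 100  88 171 237 243 243 243 179  58  60  58  57  59
  59  58  55  58]
285 [ 59  63  58  59  58  61 221 242 242 242 219 127  60  59  59  62  58  59
  60  58] [ 57  57  56  61  61  70 123 228 242 242 242 188  79  61  60  59  61  59
  56  58  58  56]
[(array([265.8095, 114.7619]), array([255, 113,  29,   5,  42], dtype=int32), array([[0.6188, 0.0245, 0.101 ]])), (array([306.25 , 114.375]), array([299, 114,  19,   4,  24], dtype=int32), array([[0.6585, 0.0234, 0.101 ]]))]
```

Emit:
play_rows(
  series=[
    [1,[0.235,0.305,0.3],[0,0,0]],
    [1,[0,0,0.6],[0,0,0]],
    [1,[0,0,0.7],[0,0,0]],
    [1,[0,0,0.7],[0,0,0]],
    [1,[0,0,0.6],[0,0,0]],
    [1,[0,0,0.3],[0,0,0]],
    [1,[0,0,0.13],[0,0,0]],
    [1,[0,0,0],[0,0,0]],
  ],
)

```text
t: 4.45
tool_pos: [0.6442, -0.038, 0.0656]
tool_rot: [2.26, 2.181, 0.001]
contact_force: [0.3, -0.3, 0.3]
opening: 0.0855
grip_force: 0.0
```

Emit:
play_rows(
  series=[
    [0.4,[0,0,0],[0,0,0]],
    [0.4,[0,0,0],[0,0,0]],
    [0.3,[0,0,0],[0,0,0]],
    [0.3,[0,0,0],[0,0,0]],
    [0.3,[0,0,0],[0,0,0]],
    [0.3,[0,0,0],[0,0,0]],
  ],
  force=30,
)

```text
t: 5.2
tool_pos: [0.6446, -0.038, 0.0663]
tool_rot: [2.259, 2.181, 0.002]
contact_force: [-1.0, -0.2, 5.1]
opening: 0.0324
grip_force: 24.5
```

```bash
python3 - <<'E'
from h import *
print(ctrl.get_obs()["opening"],ctrl.get_obs()["grip_force"])
s=cam("side"); im=s["color"][110:260,130:320]; cv2.imwrite("pics/s1.png",cv2.resize(im,None,fx=4,fy=4,interpolation=cv2.INTER_CUBIC))
E
```

```text
0.03235037834998924 24.476400695275515
```

View pics/s1.png

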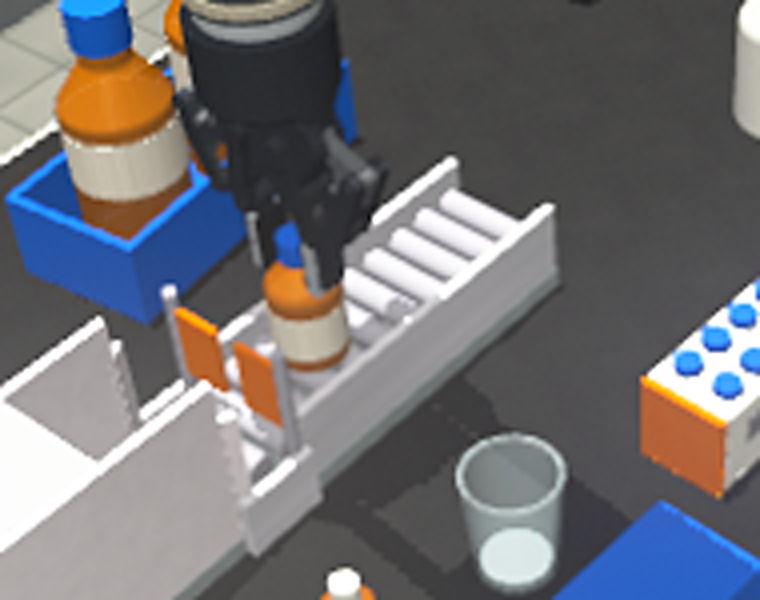

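```bash
python3 - <<'E'
from h import *
s=cam("side"); 
for dx in (-.016,-.022,-.028):
  P=[(.6446+dx,-.038,z) for z in (.06,.07,.08,.09,.1)]
  print(dx,((proj(s,P)-[130,110])*4).round(0).tolist())
for z in (.045,.095,.13): print(z,((proj(s,[(.6437,-.038,z)])-[130,110])*4).round(0).tolist())
E
```

```text
-0.016 [[329.0, 343.0], [327.0, 330.0], [325.0, 317.0], [323.0, 303.0], [321.0, 290.0]]
-0.022 [[337.0, 347.0], [335.0, 334.0], [333.0, 321.0], [331.0, 308.0], [329.0, 294.0]]
-0.028 [[346.0, 352.0], [344.0, 339.0], [342.0, 325.0], [340.0, 312.0], [338.0, 298.0]]
0.045 [[312.0, 352.0]]
0.095 [[301.0, 286.0]]
0.13 [[293.0, 237.0]]
```

Emit:
play_rows(
  series=[
    [0.75,[0,0,0],[0,0,0]],
    [0.75,[0,0,0],[0,0,0]],
    [0.75,[0,0,0],[0,0,0]],
    [0.75,[0,0,0.1],[0,0,0]],
    [0.75,[0,0,0.1],[0,0,0]],
    [0.75,[0,0,0],[0,0,0]],
  ],
)

```text
t: 6.05
tool_pos: [0.6429, -0.0377, 0.0538]
tool_rot: [-2.259, -2.181, 0.002]
contact_force: [-0.6, 0.0, 0.8]
opening: 0.0642
grip_force: 0.0
```

```bash
python3 - <<'E'
from h import *
s=cam("side"); im=s["color"][110:230,150:270]; a=cv2.resize(im,None,fx=4,fy=4,interpolation=cv2.INTER_CUBIC)
for z in (.06,.07,.08,.09,.1):
  for sg in (-1,1):
    p=(proj(s,[(.6446+sg*.032,-.038,z)])[0]-[150,110])*4; cv2.circle(a,tuple(int(v) for v in p),2,(0,255,0),-1)
cv2.imwrite("pics/s2.png",a)
E
```

```text
(no output)
```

View pics/s2.png

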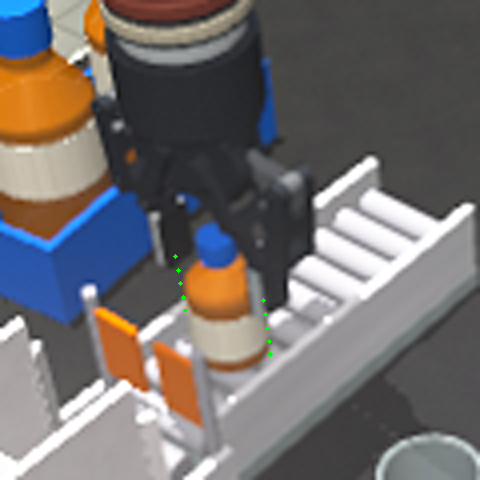

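The side crop shows the near fingertip at about (280,307), roughly at z 0.09 on the shoulder and well above the rails. I'll go lower.

Emit:
play_rows(
  series=[
    [0.75,[0,0,0.1],[0,0,0]],
    [0.75,[0,0,0.1],[0,0,0]],
    [0.75,[0,0,0.08],[0,0,0]],
    [0.75,[0,0,0],[0,0,0]],
  ],
)

```text
t: 6.6
tool_pos: [0.6432, -0.0378, 0.0402]
tool_rot: [-2.26, -2.181, 0.001]
contact_force: [-0.1, 0.2, -0.0]
opening: 0.0643
grip_force: 0.0
```

```bash
python3 - <<'E'
from h import *
s=cam("side"); im=s["color"][110:230,150:270]; a=cv2.resize(im,None,fx=4,fy=4,interpolation=cv2.INTER_CUBIC)
w=cam("wrist")["color"][120:420,100:460]; a=np.hstack([cv2.resize(a,(360,360)),cv2.resize(w,(432,360))])
cv2.imwrite("pics/s3.png",a)
E
```

```text
(no output)
```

View pics/s3.png

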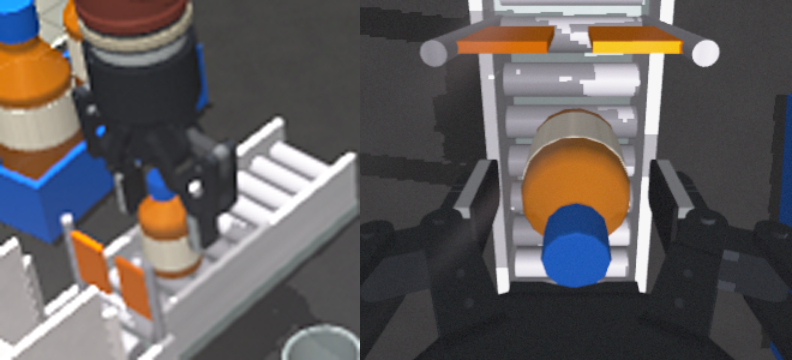

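The fingertips now sit beside the label, above the rails, with no contact force. In the wrist view the bottle is centred between the pads. Close now.

Emit:
play_rows(
  series=[
    [0.4,[0,0,0],[0,0,0]],
    [0.4,[0,0,0],[0,0,0]],
    [0.4,[0,0,0],[0,0,0]],
    [0.4,[0,0,0],[0,0,0]],
    [0.4,[0,0,0],[0,0,0]],
  ],
  force=30,
)

```text
t: 7.32
tool_pos: [0.6441, -0.0379, 0.0414]
tool_rot: [2.26, 2.181, 0.001]
contact_force: [0.4, -0.3, 3.3]
opening: 0.0425
grip_force: 30.9
```

Emit:
play_rows(
  series=[
    [0.75,[0,0,0],[0,0,0]],
    [0.75,[0,0,0],[0,0,0]],
    [0.75,[0,0,0.12],[0,0,0]],
    [0.75,[0,0,0],[0,0,0]],
    [0.4,[0,0,0],[0,0,0]],
    [0.4,[0,0,0],[0,0,0]],
    [0.4,[0,0,0],[0,0,0]],
    [0.4,[0,0,0],[0,0,0]],
  ],
)

```text
t: 8.32
tool_pos: [0.6438, -0.0379, 0.035]
tool_rot: [2.26, 2.182, 0.0]
contact_force: [-0.1, -0.2, -0.3]
opening: 0.0425
grip_force: 30.9
```

Emit:
play_rows(
  series=[
    [0.4,[0,0,-0.2],[0,0,0]],
    [0.4,[0,0,-0.4],[0,0,0]],
    [0.4,[0,0,-0.6],[0,0,0]],
    [0.4,[0,0,-0.7],[0,0,0]],
    [0.4,[0,0,-0.6],[0,0,0]],
    [0.4,[0,0,-0.5],[0,0,0]],
    [0.4,[0.2,-0.15,0],[0,0,0]],
    [0.4,[0.4,-0.3,0],[0,0,0]],
  ],
  force=40,
)

```text
t: 9.32
tool_pos: [0.6211, -0.0063, 0.1842]
tool_rot: [-2.26, -2.18, 0.001]
contact_force: [-1.1, 0.5, -2.0]
opening: 0.0426
grip_force: 41.1
```

Emit:
play_rows(
  series=[
    [0.4,[0.65,-0.5,0],[0,0,0]],
    [0.4,[0.65,-0.5,0],[0,0,0]],
    [0.4,[0.65,-0.5,0],[0,0,0]],
    [0.4,[0.65,-0.5,0],[0,0,0]],
    [0.4,[0.65,-0.5,0],[0,0,0]],
    [0.4,[0.65,-0.5,0],[0,0,0]],
    [0.4,[0.5,-0.35,0],[0,0,0.3]],
    [0.4,[0.25,-0.15,0],[0,0,0.5]],
  ],
)

```text
t: 10.32
tool_pos: [0.4525, 0.2334, 0.1827]
tool_rot: [-2.376, -2.052, 0.005]
contact_force: [-0.7, -0.1, -0.9]
opening: 0.0427
grip_force: 41.1
```

Emit:
play_rows(
  series=[
    [0.4,[0,0,0],[0,0,0.4]],
    [0.4,[0,0,0],[0,0,0]],
  ],
)

```text
t: 10.58
tool_pos: [0.4538, 0.2323, 0.183]
tool_rot: [-2.432, -1.987, 0.004]
contact_force: [0.7, -0.3, -1.7]
opening: 0.0422
grip_force: 41.1
```

```bash
python3 - <<'E'
from h import *
go((.4563,.2306,-.006),-11.7); o=ctrl.get_obs(); print(o["opening"],o["grip_force"],o["contact_force"])
t=cam("top"); a=cv2.resize(t["color"][170:270,110:260],(600,400)); s=cam("side"); b=cv2.resize(s["color"][200:400,120:320],(400,400))
cv2.imwrite("pics/p1.png",np.hstack([a[:,200:],b]))
E
```

```text
now [0.4538 0.2323 0.183 ] yaw_y -11.49180703627771 shift/0.05: [-0.0175  0.067   3.7805] shift in final axes [-0.0223  0.0562  3.7807] turn/8: [-0.0206  0.0095  0.026 ] q6 0.5273543077393901
0.04215242675437688 41.109724952839315 [ 0.7064 -0.2676 -1.6738]
```

Emit:
play_rows(
  series=[
    [0.4,[-0.02,0.06,0.3],[0,0,0]],
    [0.4,[0,0,0.6],[0,0,0]],
    [0.4,[0,0,0.7],[0,0,0]],
    [0.4,[0,0,0.7],[0,0,0]],
    [0.4,[0,0,0.6],[0,0,0]],
    [0.4,[0,0,0.4],[0,0,0]],
    [0.4,[0,0,0.2],[0,0,0]],
    [0.4,[0,0,0],[0,0,0]],
  ],
)

```text
t: 11.68
tool_pos: [0.4581, 0.2297, 0.0089]
tool_rot: [-2.435, -1.984, 0.003]
contact_force: [0.5, -0.7, -2.0]
opening: 0.0426
grip_force: 41.1
```

Emit:
play_rows(
  series=[
    [0.4,[0,0,0.1],[0,0,0]],
    [0.4,[0,0,0.06],[0,0,0]],
    [0.4,[0,0,0],[0,0,0]],
  ],
)

```text
t: 12.05
tool_pos: [0.4589, 0.2302, 0.0021]
tool_rot: [2.435, 1.985, 0.0]
contact_force: [0.1, -0.4, -2.0]
opening: 0.0427
grip_force: 41.1
```

Emit:
play_rows(
  series=[
    [0.4,[0,0,0.06],[0,0,0]],
    [0.4,[0,0,0.06],[0,0,0]],
    [0.4,[0,0,0.03],[0,0,0]],
    [0.4,[0,0,0],[0,0,0]],
  ],
)

```text
t: 12.55
tool_pos: [0.4588, 0.2301, -0.0057]
tool_rot: [-2.435, -1.985, 0.0]
contact_force: [0.2, -0.6, -2.3]
opening: 0.0424
grip_force: 41.1
```

Emit:
play_rows(
  series=[
    [0.4,[0,0,0.04],[0,0,0]],
    [0.4,[0,0,0],[0,0,0]],
  ],
)

```text
t: 12.8
tool_pos: [0.459, 0.2303, -0.006]
tool_rot: [-2.434, -1.985, 0.001]
contact_force: [-4.9, -2.2, 7.8]
opening: 0.0426
grip_force: 42.0
```

Emit:
play_rows(
  series=[
    [0.4,[0,0,0.03],[0,0,0]],
    [0.4,[0,0,0],[0,0,0]],
  ],
)

```text
t: 13.05
tool_pos: [0.4591, 0.2303, -0.0061]
tool_rot: [-2.434, -1.985, 0.003]
contact_force: [-9.4, -3.8, 18.0]
opening: 0.0428
grip_force: 43.0
```

Emit:
play_rows(
  series=[
    [0.4,[0,0,-0.06],[0,0,0]],
    [0.4,[0,0,0],[0,0,0]],
    [0.65,[0,0,0],[0,0,0]],
    [0.72,[0,0,0],[0,0,0]],
    [0.72,[0,0,0],[0,0,0]],
    [0.72,[0,0,-0.2],[0,0,0]],
    [0.72,[0,0,-0.5],[0,0,0]],
    [0.72,[0,0,-0.7],[0,0,0]],
  ],
)

```text
t: 14.05
tool_pos: [0.458, 0.2299, 0.0643]
tool_rot: [-2.434, -1.985, 0.003]
contact_force: [-1.5, 0.9, -0.7]
opening: 0.0614
grip_force: 0.0
```

Emit:
play_rows(
  series=[
    [1,[0,0,-0.8],[0,0,0]],
    [1,[0,0,-0.8],[0,0,0]],
    [1,[0,0,-0.8],[0,0,0]],
    [1,[0,0,-0.4],[0,0,0]],
    [1,[0,0,0],[0,0,0]],
  ],
)

```text
t: 14.68
tool_pos: [0.4597, 0.2304, 0.2056]
tool_rot: [2.434, 1.984, 0.005]
contact_force: [-0.9, 0.7, -0.8]
opening: 0.0853
grip_force: 0.0
```

```bash
python3 - <<'E'
from h import *
go((.437,-.185,.2),-4.5)
t=cam("top"); s=cam("side"); w=cam("wrist"); b=cv2.resize(s["color"][200:400,100:300],(500,500)); a=cv2.resize(w["color"][:,:],(300,225))
c=np.zeros((500,300,3),np.uint8); c[:225]=a; cv2.imwrite("pics/p2.png",np.hstack([c,b]))
for d,n in((s,"side"),(w,"wrist")):
  for c,a in blobs(d,(100,120,80),(125,255,255),40)[0]: print(n,c.round(1),a,plane(d,[c],.082)[0])
E
```

```text
now [0.4597 0.2304 0.2056] yaw_y -11.62049023879582 shift/0.05: [-8.2297  1.2286  0.1026] shift in final axes [-8.3184  0.1993  0.1128] turn/8: [ 0.0221 -0.0107 -0.89  ] q6 0.522668698093414
side [182.1 167. ] [171 158  28  24 350] [ 0.7335 -0.0553  0.082 ]
side [328.3 176.7] [325 174   7   7  40] [ 0.4375 -0.2177  0.082 ]
side [383.2 191.9] [378 186  11  13  74] [ 0.3133 -0.2425  0.082 ]
side [404.7 209.4] [401 207   8   6  41] [ 0.2521 -0.2195  0.082 ]
side [392.6 211.2] [389 208   8   7  44] [ 0.2707 -0.2001  0.082 ]
side [409.1 217.8] [406 215   7   7  42] [ 0.2345 -0.2021  0.082 ]
side [396.8 219.6] [393 217   8   7  43] [ 0.2532 -0.183   0.082 ]
side [291.9 263.3] [ 264  235   57   59 2054] [0.3659 0.0326 0.082 ]
side [ 67.1 308.8] [ 34 270  79  67 382] [0.6315 0.3428 0.082 ]
side [182.4 311.5] [176 305  13  14 143] [0.4613 0.2279 0.082 ]
wrist [447.6  78.9] [443   0   7 145 525] [0.6317 0.3016 0.082 ]
wrist [279.4 188.5] [270 178  20  22 352] [0.4593 0.2303 0.082 ]
wrist [549.4 304.3] [535 290  25  35 570] [0.7425 0.029  0.082 ]
wrist [263.5 330.1] [ 235  301   57   59 2769] [0.4053 0.0608 0.082 ]
```

View pics/p2.png

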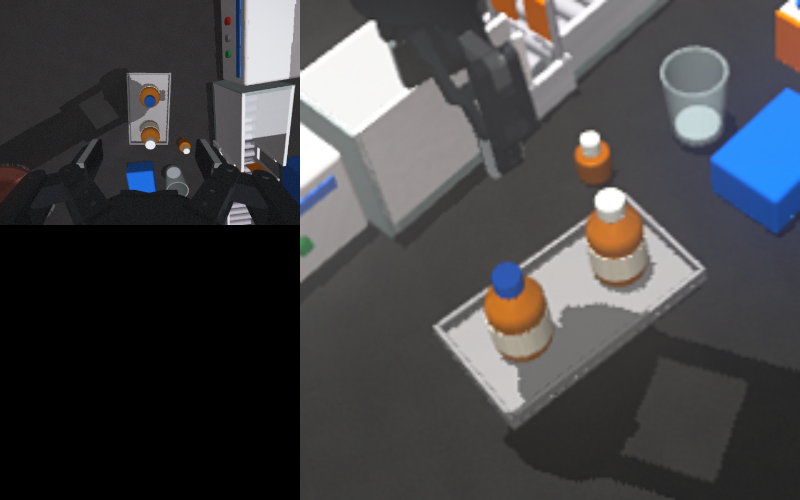

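The blue-capped bottle stands upright in the free half of the tray, beside the white-capped one. Next, the cassette.

Emit:
play_rows(
  series=[
    [1,[-0.4,0.06,0],[0,0,0]],
    [1,[-0.8,0.12,0],[0,0,0]],
    [1,[-1,0.15,0],[0,0,0]],
    [1,[-1,0.15,0],[0,0,0]],
    [1,[-1,0.15,0],[0,0,0]],
    [1,[-1,0.15,0],[0,0,0]],
    [1,[-0.8,0.12,0],[0,0,0]],
    [1,[-0.4,0.06,0],[0,0,-0.3]],
  ],
)

```text
t: 15.82
tool_pos: [0.44, -0.0945, 0.2016]
tool_rot: [-2.392, -2.032, 0.003]
contact_force: [-0.8, -0.5, 1.0]
opening: 0.0854
grip_force: 0.0
```

Emit:
play_rows(
  series=[
    [1,[0,0,0],[0,0,-0.6]],
    [1,[0,0,0],[0,0,0]],
  ],
)

```text
t: 16.08
tool_pos: [0.4404, -0.0929, 0.2018]
tool_rot: [-2.305, -2.13, 0.002]
contact_force: [-0.8, -0.1, -0.8]
opening: 0.0854
grip_force: 0.0
```

```bash
python3 - <<'E'
from h import *
go((.437,-.185,.2),-4.5)
w=cam("wrist")
P=[]
for c,a in blobs(w,(100,120,80),(125,255,255),20)[0]:
  p=plane(w,[c],.063)[0]; print(c.round(0),a[4],p); P.append(p)
E
```

```text
now [ 0.4404 -0.0929  0.2018] yaw_y -4.51746596088034 shift/0.05: [-1.8412  0.0774  0.0346] shift in final axes [-1.8412  0.0768  0.0369] turn/8: [-0.0245 -0.0079 -0.0022] q6 -0.29475898041264165
[226. 101.] 6632 [ 0.3949 -0.0027  0.063 ]
[552. 203.] 2188 [ 0.7417 -0.1362  0.063 ]
[269. 219.] 178 [ 0.4273 -0.1315  0.063 ]
[293. 219.] 175 [ 0.4541 -0.1337  0.063 ]
[270. 239.] 165 [ 0.4253 -0.1564  0.063 ]
[293. 240.] 163 [ 0.4521 -0.1585  0.063 ]
[270. 259.] 163 [ 0.4234 -0.181   0.063 ]
[292. 259.] 160 [ 0.4501 -0.1832  0.063 ]
[270. 277.] 155 [ 0.4213 -0.206   0.063 ]
[292. 277.] 155 [ 0.4482 -0.2081  0.063 ]
[135. 281.] 163 [ 0.2578 -0.1995  0.063 ]
[124. 296.] 167 [ 0.2388 -0.2191  0.063 ]
[270. 295.] 146 [ 0.4195 -0.2306  0.063 ]
[292. 295.] 149 [ 0.4462 -0.2327  0.063 ]
[187. 316.] 84 [ 0.3125 -0.2538  0.063 ]
[202. 325.] 139 [ 0.3292 -0.2688  0.063 ]
[178. 331.] 25 [ 0.2968 -0.2752  0.063 ]
[190. 339.] 145 [ 0.31   -0.2887  0.063 ]
```

Emit:
play_rows(
  series=[
    [1,[-0.4,0.04,0],[0,0,0]],
    [1,[-0.8,0.04,0],[0,0,0]],
    [1,[-0.5,0,0],[0,0,0]],
    [1,[-0.11,0,0.3],[0,0,0]],
    [1,[0,0,0.6],[0,0,0]],
    [1,[0,0,0.7],[0,0,0]],
    [1,[0,0,0.6],[0,0,0]],
    [1,[0,0,0],[0,0,0]],
  ],
)

```text
t: 17.12
tool_pos: [0.4357, -0.1809, 0.0897]
tool_rot: [-2.299, -2.13, 0.003]
contact_force: [0.2, 0.3, -0.1]
opening: 0.0851
grip_force: 0.0
```

```bash
python3 - <<'E'
from h import *
go((.437,-.1835,.002),-4.4)
E
```

```text
now [ 0.4357 -0.1809  0.0897] yaw_y -4.380702809117712 shift/0.05: [-0.0577  0.0417  1.7539] shift in final axes [-0.0507  0.0292  1.7544] turn/8: [-0.0508 -0.0284  0.0023] q6 -0.4751522459696938
```

Emit:
play_rows(
  series=[
    [1,[-0.05,0.03,0.4],[0,0,0]],
    [1,[0,0,0.5],[0,0,0]],
    [1,[0,0,0.45],[0,0,0]],
    [1,[0,0,0.3],[0,0,0]],
    [1,[0,0,0.1],[0,0,0]],
    [1,[0,0,0],[0,0,0]],
  ],
)

```text
t: 17.88
tool_pos: [0.44, -0.1862, 0.0068]
tool_rot: [2.305, 2.134, 0.0]
contact_force: [-0.3, 0.6, 0.2]
opening: 0.0854
grip_force: 0.0
```

Emit:
play_rows(
  series=[
    [0.55,[0,0,0],[0,0,0]],
    [0.55,[0,0,0],[0,0,0]],
    [0.5,[0,0,0],[0,0,0]],
    [0.5,[0,0,0],[0,0,0]],
    [0.5,[0,0,0],[0,0,0]],
    [0.5,[0,0,0],[0,0,0]],
  ],
  force=40,
)

```text
t: 18.62
tool_pos: [0.4401, -0.1866, 0.0075]
tool_rot: [2.305, 2.134, -0.0]
contact_force: [-2.5, -0.1, 7.1]
opening: 0.0545
grip_force: 44.2
```

Emit:
play_rows(
  series=[
    [0.5,[0,0,-0.15],[0,0,0]],
    [0.5,[0,0,-0.4],[0,0,0]],
    [0.5,[0,0,-0.6],[0,0,0]],
    [0.5,[0,0,-0.7],[0,0,0]],
    [0.5,[0,0,-0.7],[0,0,0]],
    [0.5,[0,0,-0.6],[0,0,0]],
    [0.5,[0,0,-0.4],[0,0,0]],
    [0.5,[0,0,0],[0,0,0]],
  ],
)

```text
t: 19.62
tool_pos: [0.4404, -0.1866, 0.1853]
tool_rot: [2.303, 2.132, 0.001]
contact_force: [0.1, 0.8, -2.6]
opening: 0.0549
grip_force: 43.3
```

```bash
python3 - <<'E'
from h import *
go((.6405,-.095,.18),-1.8)
o=ctrl.get_obs(); w=cam("wrist"); print(o["opening"],o["grip_force"],o["contact_force"])
Rm=R.from_rotvec(o["tool_rot"]).as_matrix()
for c,a in blobs(w,(100,120,80),(125,255,255),60)[0]:
  print(c.round(0),a,(Rm.T@(plane(w,[c],o["tool_pos"][2]+.0555)[0]-o["tool_pos"])*1000).round(1))
E
```

```text
now [ 0.4404 -0.1866  0.1853] yaw_y -4.418270774178525 shift/0.05: [2.134  3.8479 0.1129] shift in final axes [1.9558 3.9417 0.1053] turn/8: [ 0.0191  0.0096 -0.3273] q6 -0.4793684465682998
0.05493556474961359 43.33008527755737 [ 0.0592  0.8074 -2.6353]
[212.  30.] [ 171    0   80   62 4714] [106.4 -23.8 -55.7]
[245. 174.] [ 224  153   43   43 1413] [ 53.6 -13.5 -55.6]
[310. 174.] [ 290  153   42   43 1403] [ 53.7  13.3 -55.5]
[107. 213.] [ 98 206  18  16 221] [ 36.5 -73.7 -55.7]
[247. 230.] [ 227  209   40   41 1256] [ 29.  -13.4 -55.6]
[308. 230.] [ 289  209   40   41 1269] [ 29.   13.3 -55.5]
[126. 228.] [119 221  16  14 168] [ 29.8 -66.2 -55.7]
[ 94. 232.] [ 86 224  18  17 219] [ 28.  -80.7 -55.8]
[147. 242.] [139 235  17  14 179] [ 23.3 -58.2 -55.7]
[113. 246.] [106 239  16  14 170] [ 21.2 -73.3 -55.7]
[166. 254.] [158 247  17  15 194] [ 17.1 -50.3 -55.7]
[134. 259.] [126 252  17  15 184] [ 14.8 -65.2 -55.7]
[184. 267.] [177 260  16  15 178] [ 10.6 -42.6 -55.6]
[249. 279.] [ 231  260   37   39 1126] [  4.3 -13.2 -55.5]
[307. 279.] [ 289  260   37   39 1139] [  4.4  13.4 -55.5]
[153. 271.] [145 263  17  16 194] [  8.6 -57.3 -55.7]
[171. 283.] [164 276  16  15 188] [  2.1 -49.6 -55.6]
[251. 323.] [ 233  305   36   37 1041] [-20.3 -13.2 -55.5]
[305. 323.] [ 288  305   36   37 1039] [-20.3  13.4 -55.4]
[254. 351.] [238 345  31  13 227] [-37.5 -12.1 -55.5]
[302. 351.] [288 345  31  13 228] [-37.5  12.4 -55.4]
```

Emit:
play_rows(
  series=[
    [0.5,[0.2,0.35,0],[0,0,0]],
    [0.5,[0.35,0.65,0],[0,0,0]],
    [0.5,[0.4,0.75,0],[0,0,0]],
    [0.5,[0.4,0.75,0],[0,0,0]],
    [0.5,[0.35,0.65,0],[0,0,0]],
    [0.5,[0.25,0.5,0],[0,0,0]],
    [0.5,[0.12,0.2,0],[0,0,-0.33]],
    [0.5,[0,0,0],[0,0,0]],
  ],
)

```text
t: 20.68
tool_pos: [0.6394, -0.0969, 0.1823]
tool_rot: [-2.252, -2.187, 0.002]
contact_force: [-0.6, 0.1, -3.1]
opening: 0.0547
grip_force: 43.5
```

```bash
python3 - <<'E'
from h import *
go((.6403,-.098,.0525),-1.8)
t=cam("top"); s=cam("side"); w=cam("wrist")
# rail centres seen by wrist: far ends occluded; report post tops by bright pixels near expected
for n,d in(("w",w),("t",t)):
  e=proj(d,[(.604,.02,.112),(.685,.02,.112),(.643-.038,-.01,.06),(.643+.038,-.01,.06)]);print(n,e.round(1))
  g=cv2.cvtColor(d["color"],cv2.COLOR_BGR2GRAY)
  for u,v in e.round().astype(int):
    if 12<=v<408 and 12<=u<548:
      m=(g[v-12:v+13,u-12:u+13]>215).astype(np.uint8); k=cv2.connectedComponentsWithStats(m); print([(c+[u-12,v-12]).round(1).tolist()+[int(a[4])] for c,a in zip(k[3][1:],k[2][1:]) if a[4]>6])
E
```

```text
now [ 0.6394 -0.0969  0.1823] yaw_y -1.6896454809000752 shift/0.05: [-0.0222  0.0245  2.5952] shift in final axes [-0.0208  0.0178  2.5953] turn/8: [-0.0184 -0.0038  0.0138] q6 -0.23587667867502063
w [[226.9  56.3]
 [334.8  52.7]
 [239.5 100.1]
 [319.9  97.5]]
[[228.3, 49.1, 117]]
[[331.6, 48.7, 143]]
[[239.6, 99.9, 150], [249.3, 92.5, 51], [250.5, 106.0, 20]]
[[319.8, 96.7, 159], [310.3, 92.6, 46]]
t [[235.4 165.7]
 [236.2 133.4]
 [248.7 168.8]
 [249.4 139.8]]
[]
[]
[]
[]
```

Emit:
play_rows(
  series=[
    [0.5,[-0.02,0.02,0.3],[0,0,0]],
    [0.5,[0,0,0.5],[0,0,0]],
    [0.5,[0,0,0.6],[0,0,0]],
    [0.5,[0,0,0.5],[0,0,0]],
    [0.5,[0,0,0.3],[0,0,0]],
    [0.5,[0,0,0.2],[0,0,0]],
    [0.5,[0,0,0.1],[0,0,0]],
    [0.5,[0,0,0],[0,0,0]],
  ],
)

```text
t: 21.82
tool_pos: [0.6408, -0.0989, 0.0593]
tool_rot: [2.255, 2.186, 0.0]
contact_force: [-0.2, -0.1, -2.3]
opening: 0.0544
grip_force: 43.5
```

Emit:
play_rows(
  series=[
    [0.5,[0,0,0.05],[0,0,0]],
    [0.5,[0,0,0],[0,0,0]],
  ],
)

```text
t: 22.08
tool_pos: [0.6408, -0.0988, 0.0568]
tool_rot: [2.255, 2.186, 0.0]
contact_force: [0.1, -0.2, -2.8]
opening: 0.0548
grip_force: 43.5
```

Emit:
play_rows(
  series=[
    [0.5,[0,0,0.04],[0,0,0]],
    [0.5,[0,0,0.03],[0,0,0]],
    [0.5,[0,0,0],[0,0,0]],
  ],
)

```text
t: 22.45
tool_pos: [0.6404, -0.0988, 0.0527]
tool_rot: [-2.255, -2.186, 0.0]
contact_force: [-0.7, -0.3, -3.3]
opening: 0.0547
grip_force: 43.5
```

Emit:
play_rows(
  series=[
    [0.5,[0,0,0.03],[0,0,0]],
    [0.5,[0,0,0],[0,0,0]],
  ],
)

```text
t: 22.7
tool_pos: [0.6406, -0.0989, 0.0525]
tool_rot: [2.256, 2.187, -0.0]
contact_force: [-3.7, 1.3, 4.4]
opening: 0.0545
grip_force: 44.3
```

Emit:
play_rows(
  series=[
    [0.5,[0,0,-0.04],[0,0,0]],
    [0.6,[0,0,0],[0,0,0]],
    [0.85,[0,0,0],[0,0,0]],
    [0.9,[0,0,0],[0,0,0]],
    [0.9,[0,0,-0.2],[0,0,0]],
    [0.9,[0,0,-0.5],[0,0,0]],
    [0.9,[0,0,-0.7],[0,0,0]],
    [0.9,[0,0,-0.6],[0,0,0]],
  ],
)

```text
t: 23.7
tool_pos: [0.6411, -0.0989, 0.1559]
tool_rot: [2.254, 2.185, 0.002]
contact_force: [0.4, 0.1, 0.9]
opening: 0.0773
grip_force: 0.0
```

Emit:
play_rows(
  series=[
    [0,[-0.3,0,0],[0,0,0]],
    [0,[-0.6,0,0],[0,0,0]],
    [0,[-0.6,0,0],[0,0,0]],
    [0,[-0.4,0,0],[0,0,0]],
    [0,[0,0,0],[0,0,0]],
  ],
)

```text
t: 24.32
tool_pos: [0.637, -0.1951, 0.1525]
tool_rot: [-2.257, -2.183, 0.001]
contact_force: [0.2, 0.9, -0.3]
opening: -0.0003
grip_force: 0.0
```

```bash
cat > cas.py <<'E'
from h import *
def cas(n="wrist"):
    w=cam(n); P=[]
    for c,a in blobs(w,(100,120,80),(125,255,255),8)[0]:
        p=plane(w,[c],.108)[0]
        if abs(p[0]-.641)<.03 and -.3<p[1]<.25 and a[4]<2500: P.append(p)
    P=np.array(P); print(n,len(P),P[:,:2].round(4).tolist(),P.mean(0))
E
python3 - <<'E'
from cas import *
cas(); cas("top"); print(ctrl.get_obs()["opening"])
go((.6375,-.20,.056),-1.8)
E
```

```text
wrist 10 [[0.6284, -0.0514], [0.655, -0.0522], [0.6277, -0.0704], [0.6546, -0.0712], [0.6269, -0.0952], [0.6539, -0.096], [0.6263, -0.1202], [0.6532, -0.1209], [0.6256, -0.145], [0.6524, -0.1457]] [ 0.6404 -0.0968  0.108 ]
top 6 [[0.6543, -0.0472], [0.6534, -0.0718], [0.653, -0.0972], [0.6277, -0.0462], [0.6266, -0.071], [0.6259, -0.0961]] [ 0.6401 -0.0716  0.108 ]
-2.082343187949729e-05
now [ 0.6374 -0.1934  0.1529] yaw_y -1.7865129430774085 shift/0.05: [-0.1342  0.0079  1.9371] shift in final axes [-0.1325  0.0066  1.9372] turn/8: [-0.0051 -0.006   0.0017] q6 -0.37533601257434185
```

Emit:
play_rows(
  series=[
    [0,[-0.13,0.01,0.3],[0,0,0]],
    [0,[0,0,0.5],[0,0,0]],
    [0,[0,0,0.6],[0,0,0]],
    [0,[0,0,0.4],[0,0,0]],
    [0,[0,0,0.14],[0,0,0]],
    [0,[0.1,0,0],[0,0,0]],
    [0,[0.15,0,0],[0,0,0]],
    [0,[0.1,0,0],[0,0,0]],
  ],
)

```text
t: 25.42
tool_pos: [0.6393, -0.1824, 0.0578]
tool_rot: [2.254, 2.186, 0.001]
contact_force: [-0.8, -0.2, 1.0]
opening: -0.0002
grip_force: 0.0
```

Emit:
play_rows(
  series=[
    [0,[0.1,0,0],[0,0,0]],
    [0,[0.1,0,0],[0,0,0]],
    [0,[0.12,0,0],[0,0,0]],
    [0,[0.12,0,0],[0,0,0]],
    [0,[0.12,0,0],[0,0,0]],
    [0,[0.12,0,0],[0,0,0]],
  ],
)

```text
t: 26.18
tool_pos: [0.6395, -0.1484, 0.0564]
tool_rot: [2.256, 2.187, 0.0]
contact_force: [1.5, -0.1, -0.1]
opening: -0.0001
grip_force: 0.2
```

```bash
python3 - <<'E'
from cas import *
cas(); go((.643,.064,.056),-1.8)
E
```

```text
wrist 8 [[0.6287, -0.0448], [0.6556, -0.0455], [0.6279, -0.0696], [0.6549, -0.0704], [0.6273, -0.0944], [0.6541, -0.0952], [0.6266, -0.119], [0.6534, -0.1198]] [ 0.6411 -0.0823  0.108 ]
now [ 0.6395 -0.1476  0.0563] yaw_y -1.7513692175333528 shift/0.05: [ 4.2316 -0.059   0.0095] shift in final axes [ 4.2315 -0.0626  0.0065] turn/8: [-0.0013 -0.0051  0.0061] q6 -0.3100320290210987
```

```bash
python3 - <<'E'
from h import *
s=cam("side"); w=cam("wrist")
a=cv2.resize(s["color"][90:230,190:330],(560,560),interpolation=cv2.INTER_CUBIC)
for z in (.06,.085,.103):
  p=(proj(s,[(.6395,-.1476,z)])[0]-[190,90])*4; cv2.circle(a,tuple(int(v) for v in p),3,(0,255,0),-1)
b=cv2.resize(w["color"][180:420,200:360],(240,360)); c=np.zeros((560,240,3),np.uint8); c[:360]=b
cv2.imwrite("pics/last.png",np.hstack([a,c]))
E
```

```text
(no output)
```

View pics/last.png

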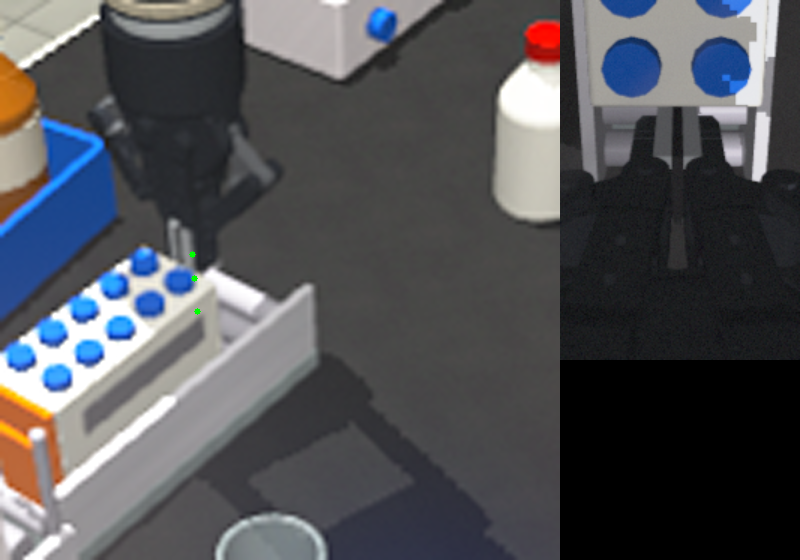

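The picture shows the closed fingers right against the cassette's rear edge. The orange end has almost reached the gate, so the cassette is rolling freely ahead of the fingers. My reading had only mixed up the cap rows.

Emit:
play_rows(
  series=[
    [0,[0.12,0,0],[0,0,0]],
    [0,[0.12,0,0],[0,0,0]],
    [0,[0.12,0,0],[0,0,0]],
    [0,[0.12,0,0],[0,0,0]],
    [0,[0.12,0,0],[0,0,0]],
    [0,[0.12,0,0],[0,0,0]],
    [0,[0.12,0,0],[0,0,0]],
    [0,[0.12,0,0],[0,0,0]],
  ],
)

```text
t: 27.32
tool_pos: [0.641, -0.1018, 0.0566]
tool_rot: [2.255, 2.185, -0.002]
contact_force: [0.1, -3.9, -0.9]
opening: -0.0005
grip_force: 2.2
```

Emit:
play_rows(
  series=[
    [0,[0.12,0,0],[0,0,0]],
    [0,[0.12,0,0],[0,0,0]],
    [0,[0.12,0,0],[0,0,0]],
    [0,[0.12,0,0],[0,0,0]],
    [0,[0.12,0,0],[0,0,0]],
    [0,[0.12,0,0],[0,0,0]],
    [0,[0.12,0,0],[0,0,0]],
    [0,[0.12,0,0],[0,0,0]],
  ],
)

```text
t: 28.32
tool_pos: [0.6425, -0.0524, 0.0564]
tool_rot: [-2.256, -2.187, 0.0]
contact_force: [0.0, -2.9, -0.4]
opening: 0.0001
grip_force: 1.3
```

```bash
python3 - <<'E'
from cas import *
cas(); cas("top"); go((.6453,.066,.056),-1.8)
E
```

```text
wrist 8 [[0.6319, 0.0512], [0.6589, 0.0505], [0.6311, 0.0264], [0.6581, 0.0255], [0.6305, 0.0016], [0.6573, 0.0008], [0.6298, -0.0231], [0.6565, -0.0239]] [0.6443 0.0136 0.108 ]
top 6 [[0.6587, 0.0748], [0.6579, -0.0014], [0.632, 0.0761], [0.6296, 0.0004], [0.6289, -0.0244], [0.6252, 0.2419]] [0.6387 0.0612 0.108 ]
now [ 0.6424 -0.0517  0.0564] yaw_y -1.7491163722114351 shift/0.05: [ 2.3548 -0.0149  0.0101] shift in final axes [ 2.3548 -0.017   0.0073] turn/8: [-0.001  -0.0086  0.0064] q6 -0.16612061671990525
```

Emit:
play_rows(
  series=[
    [0,[0.12,0,0],[0,0,0]],
    [0,[0.12,0,0],[0,0,0]],
    [0,[0.12,0,0],[0,0,0]],
    [0,[0.12,0,0],[0,0,0]],
    [0,[0.12,0,0],[0,0,0]],
    [0,[0.12,0,0],[0,0,0]],
    [0,[0.12,0,0],[0,0,0]],
    [0,[0.12,0,0],[0,0,0]],
  ],
)

```text
t: 29.42
tool_pos: [0.644, -0.0044, 0.0564]
tool_rot: [-2.256, -2.187, 0.0]
contact_force: [1.1, -2.2, -0.4]
opening: 0.0001
grip_force: 1.4
```

Emit:
play_rows(
  series=[
    [0,[0.12,0,0],[0,0,0]],
    [0,[0.12,0,0],[0,0,0]],
    [0,[0.12,0,0],[0,0,0]],
    [0,[0.12,0,0],[0,0,0]],
    [0,[0.12,0,0],[0,0,0]],
    [0,[0.12,0,0],[0,0,0]],
  ],
)

```text
t: 30.18
tool_pos: [0.6451, 0.0315, 0.0564]
tool_rot: [-2.256, -2.187, 0.0]
contact_force: [-0.2, -2.5, 0.4]
opening: 0.0
grip_force: 1.4
```

```bash
python3 - <<'E'
from cas import *
cas(); go((.6453,.066,.056),-1.8)
E
```

```text
wrist 8 [[0.6348, 0.1345], [0.6617, 0.1336], [0.6339, 0.1103], [0.6609, 0.1094], [0.6332, 0.0855], [0.66, 0.0846], [0.6324, 0.0609], [0.6591, 0.06]] [0.647  0.0974 0.108 ]
now [0.6451 0.0323 0.0564] yaw_y -1.7512157236445363 shift/0.05: [ 0.6734 -0.0164  0.0089] shift in final axes [ 0.6734 -0.017   0.0085] turn/8: [ 0.0003 -0.0051  0.0061] q6 -0.03509542081832063
```

Emit:
play_rows(
  series=[
    [0,[0.1,0,0],[0,0,0]],
    [0,[0.1,0,0],[0,0,0]],
    [0,[0.1,0,0],[0,0,0]],
    [0,[0.1,0,0],[0,0,0]],
    [0,[0.08,0,0],[0,0,0]],
    [0,[0.06,0,0],[0,0,0]],
    [0,[0.05,0,0],[0,0,0]],
    [0,[0,0,0],[0,0,0]],
  ],
)

```text
t: 31.22
tool_pos: [0.6459, 0.0609, 0.0563]
tool_rot: [-2.255, -2.187, -0.0]
contact_force: [0.4, -0.4, -0.2]
opening: -0.0001
grip_force: 0.0
```

Emit:
play_rows(
  series=[
    [0,[0.04,0,0],[0,0,0]],
    [0,[0.04,0,0],[0,0,0]],
    [0,[0,0,0],[0,0,0]],
  ],
)

```text
t: 31.6
tool_pos: [0.6461, 0.0648, 0.0563]
tool_rot: [-2.255, -2.187, -0.0]
contact_force: [1.1, 0.5, -0.3]
opening: -0.0
grip_force: 0.0
```

Emit:
play_rows(
  series=[
    [0,[0.04,0,0],[0,0,0]],
    [0,[0.04,0,0],[0,0,0]],
    [0,[0,0,0],[0,0,0]],
  ],
)

```text
t: 31.98
tool_pos: [0.6461, 0.0654, 0.0564]
tool_rot: [2.253, 2.184, -0.007]
contact_force: [-1.7, -9.3, 1.4]
opening: 0.0002
grip_force: 4.8
```

```bash
python3 - <<'E'
from cas import *
cas(); print(ctrl.get_obs()["contact_force"],ctrl.get_obs()["tool_pos"])
E
```

```text
wrist 6 [[0.6348, 0.1365], [0.6615, 0.1355], [0.6344, 0.1197], [0.6612, 0.1187], [0.6335, 0.095], [0.6603, 0.0941]] [0.6476 0.1166 0.108 ]
[-0.7281 -9.8378  1.0209] [0.6461 0.0655 0.0564]
```

Emit:
play_rows(
  series=[
    [0,[0.03,0,0],[0,0,0]],
    [0,[0,0,0],[0,0,0]],
    [0,[-0.1,0,0],[0,0,0]],
    [0,[-0.04,0,0],[0,0,0]],
    [0,[0,0,-0.3],[0,0,0]],
    [0,[0,0,-0.6],[0,0,0]],
    [0,[0,0,-0.8],[0,0,0]],
    [0,[0,0,-0.8],[0,0,0]],
  ],
)

```text
t: 33.02
tool_pos: [0.6462, 0.0638, 0.1839]
tool_rot: [2.255, 2.187, 0.002]
contact_force: [0.4, -0.5, -0.4]
opening: 0.0001
grip_force: 0.0
```

Emit:
play_rows(
  series=[
    [0,[-0.5,-0.5,-0.5],[0,0,0]],
    [0,[-0.7,-0.7,0],[0,0,0]],
    [0,[-0.7,-0.7,0],[0,0,0]],
    [0,[-0.7,-0.7,0],[0,0,0]],
    [0,[-0.4,-0.3,0],[0,0,0]],
    [0,[0,0,0],[0,0,0]],
  ],
)

```text
t: 33.78
tool_pos: [0.4963, -0.0829, 0.2079]
tool_rot: [2.256, 2.183, 0.002]
contact_force: [1.6, 0.8, 0.9]
opening: 0.0001
grip_force: 0.0
```

```bash
python3 - <<'E'
from cas import *
o=ctrl.get_obs(); print(o["t"],o["tool_pos"],o["contact_force"])
cas(); cas("top")
t=cam("top"); s=cam("side"); w=cam("wrist")
for n,d,z in(("t",t,.101),("s",s,.078),("w",w,.101)):
  for c,a in blobs(d,(5,150,120),(20,255,255),8)[0]:
    p=plane(d,[c],z)[0]
    if .58<p[0]<.70 and -.1<p[1]<.3:
      x,y,W,H,A=a; print(n,A,p, plane(d,[(x,y+H/2),(x+W,y+H/2),(x+W/2,y),(x+W/2,y+H)],z)[:,:2].round(3).tolist())
# closed-wing model corners in the side view
print("closed near/far centre px",proj(s,[(.643-.0235,.019,.078),(.643+.0235,.019,.078)]).round(1).tolist(),"wrist",proj(w,[(.643-.0235,.019,.101),(.643+.0235,.019,.101)]).round(1).tolist())
print("other blue cap");[print(c,plane(s,[c],.084)) for c,a in blobs(s,(100,120,80),(125,255,255),60,(170,295,200,325))[0]]
E
```

```text
33.775 [ 0.4963 -0.0829  0.2079] [1.6007 0.8103 0.8991]Traceback (most recent call last):
  File "<stdin>", line 3, in <module>
  File "cas.py", line 7, in cas
    P=np.array(P); print(n,len(P),P[:,:2].round(4).tolist(),P.mean(0))
                                  ~^^^^^^
IndexError: too many indices for array: array is 1-dimensional, but 2 were indexed
```

```bash
python3 - <<'E'
from cas import *
cas("top")
t=cam("top"); s=cam("side"); w=cam("wrist")
for n,d,z in(("t",t,.101),("s",s,.078),("w",w,.101)):
  for c,a in blobs(d,(5,150,120),(20,255,255),8)[0]:
    p=plane(d,[c],z)[0]
    if .58<p[0]<.70 and -.1<p[1]<.3:
      x,y,W,H,A=a; print(n,c.round(1),a,p)
print("closed px",proj(s,[(.643-.0235,.02,.078),(.643+.0235,.02,.078)]).round(1).tolist(),"wrist",proj(w,[(.643-.0235,.02,.101),(.643+.0235,.02,.101)]).round(1).tolist())
# start-image wing blobs for comparison
s0=dict(s);s0["color"]=cv2.imread("pics/side0.png");t0=dict(t);t0["color"]=cv2.imread("pics/top0.png")
for n,d,r in(("s0",s0,(160,170,220,235)),("s",s,(160,170,220,235)),("t0",t0,(228,128,246,172)),("t",t,(228,128,246,172))):
  print(n,[(c.round(1).tolist(),a.tolist()) for c,a in blobs(d,(5,150,100),(20,255,255),4,r)[0]])
  g=d["color"][r[1]:r[3],r[0]:r[2]].astype(int)
print("diff at gate side",np.abs(s0["color"][183:220,170:207].astype(int)-s["color"][183:220,170:207]).mean())
print("bottle cap",[plane(s,[c],.084)[0] for c,a in blobs(s,(100,120,80),(125,255,255),60,(170,295,200,325))[0]])
E
```

```text
top 5 [[0.6599, 0.1172], [0.6593, 0.0917], [0.6334, 0.1184], [0.6326, 0.0931], [0.6252, 0.2419]] [0.6421 0.1325 0.108 ]
t [235.6 160.2] [235 158   2   5   9] [0.6196 0.021  0.101 ]
s [180.  196.7] [174 187  13  21 154] [0.6708 0.0175 0.078 ]
s [193.9 204.7] [188 195  12  21 127] [0.6284 0.0188 0.078 ]
w [419.  71.] [407  71  25   1  25] [0.6232 0.0252 0.101 ]
w [446.5  76.1] [405  71  80  10 181] [0.6479 0.0205 0.101 ]
w [471.  71.] [461  71  21   1  21] [0.6687 0.0241 0.101 ]
closed px [[196.6, 206.8], [180.6, 198.1]] wrist [[414.1, 77.6], [467.7, 76.1]]
s0 [([205.2, 182.2], [196, 175, 19, 15, 220]), ([180.0, 196.7], [174, 187, 13, 21, 154]), ([193.9, 204.8], [188, 195, 12, 21, 128]), ([206.6, 201.3], [203, 201, 8, 2, 11])]
s [([180.0, 196.7], [174, 187, 13, 21, 154]), ([193.9, 204.7], [188, 195, 12, 21, 127])]
t0 [([236.8, 141.0], [236, 139, 2, 5, 6]), ([235.6, 160.1], [235, 158, 2, 5, 9])]
t [([237.0, 141.0], [236, 139, 3, 5, 7]), ([235.6, 160.2], [235, 158, 2, 5, 9])]
diff at gate side 10.890430971512053
bottle cap [array([0.4606, 0.2282, 0.084 ])]
```

```bash
python3 -c "
from station import ctrl
print(ctrl.finish_job())"
```

```text
the job is handed in; nothing more can be done
None
```

I handed the job in at about 34 s: the blue-capped bottle stands upright in the free half of the tray, and the cassette is against the stop under the hood (about 10 N of resistance when pressed), orange end first, with both gate wings shut as at the start; I did not re-check the bystanders or the cassette's last millimetre after letting go.

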